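# Sort loose electronic parts into the trays marked by a sample

## Robot

A 6-joint arm with a two-finger parallel gripper is mounted at the origin on a cart in front of the work surface, level with it; the furniture and walls round the work are solid. World frame = base frame: x ahead of the robot, y to its left, z up, the work surface at z = 0. Lengths are in mm, angles in rad, forces in N, time in s.
With the tool pointing down it reaches from about 350 to 875 mm from the base axis. Payload 4.2 kg.
Tool frame: the origin (TCP) lies between the finger pads; the fingertips stand 11 mm ahead of it and the grasp point (between the pads) lies 8 mm behind it; z points along the fingers, y is the direction in which the jaws open and shut (so a half turn about z gives the same grasp; the last joint's range is limited). The gripper opens to 85 mm and grips with 20 to 120 N. Pads are 22 mm wide; open, the fingers measure 114 mm over their backs; the gripper's body (76 mm by 85 mm) begins 54 mm behind the grasp point. The pads swing forward as they close: fully open they stand 13 mm farther back than shut.
Start: joints at [-0.886, 0.385, 0.008, 0, -1.194, -0.259], TCP at [258.168, -569.165, 242.312] pointing down, gripper open.
Joint ranges: [-3.14, 3.14], [-1.21, 2.06], [-1.07, 1.41], [-3.16, 2.05], [-2.99, -0.16], [-3.1, 3.1]. Speed limits (rad/s): [2.79, 2.79, 3.14, 3.14, 3.14, 3.14].

## Interface

Orientations are given as a unit quaternion [x, y, z, w].
In Python, from bench import * gives the robot as it stands.
- The arm moves only by the tool servo_tool, never from a script. Its argument "rows" is a list of rows, each a list of 7 numbers: the opening, from 0 (shut) to 1 (fully open), then the shift along the tool's x, y, z in cm, then the turn, a rotation vector about the tool's x, y, z in degrees. A call has 1 to 12 rows; each row shifts and turns the commanded pose from where the row before left it, along the tool's axes as they then stand; what a row does not reach is not made up. A row lasts 1/10 s, in which the tool goes at most 50 mm and 8.59 degrees, less where a joint would pass 70% of its speed; a pose out of reach is approached as far as the arm can. A call is refused whole if a number of a shift passes 5 or a number of a turn 8.59, either way. A call with a gripper value outside its range is refused whole. The fingers move at their own pace and stop on an object; the grip force is fixed at half the most. Time passes only in rows, so rows that do not move let the fingers close. It gives the time, the measured TCP pose, the force and the opening at its end, in the units of the state.
- read_state(): the state, without advancing time (a new reading comes with each control period).
- get_image(name): name is "side" or "top"; returns a dict with "image" (480x640x3 uint8, red, green, blue), "mtx" (3x3 intrinsics, pixels), "k1" (the pictures are not rectified: a ray, as slopes to the right and down, at radius r is drawn at 1 + k1 r^2 times it, then the intrinsics apply), "extrinsics" (4x4, takes a point from camera to world coordinates). Camera axes: x right, y up, looking along -z (the intrinsics and any distortion apply to the point x, -y, -z); pixel columns grow to the right and rows downward; lengths in mm; the calibration is good to about 2 mm. A picture is of the moment at which its call begins. There is no depth.
- job_done(): hands the job in, once; it reports no verdict.
The state is a dict: "clock": time; "joints": joint angles; "joint_vel": joint speeds; "joint_efforts": joint torques, N m; "position": TCP position; "ee_rot": TCP orientation; "contact_force": force on the tool from outside, world axes, zero at the start; "wrist_torque": the same for the moment, N m; "gripper_width": finger opening in mm.
Only numpy, scipy, OpenCV 4.12 (cv2) and the standard library are available. Lean on these libraries where they do the work, as an engineer would, in place of code of your own. Each camera call takes 0.05 s, during which the arm holds its last target. There are 200 camera calls.

## Task

Tidy the five loose parts on the work board: put the grey mains plug, the two relays and the two capacitors each into the larger, empty bay of the tray whose small bay holds a sample of the same kind. Set each down on the floor of its bay the same way up as it stands now, and leave the white tin and the solder reel where they are.

Things in the scene. Friction and masses are not known exactly. Their poses are not given: they have to be found in the camera images.
- mains_plug: A grey mains plug lying on its side, 37 wide (x) x 72 long (y) x 37 mm high, 60 g. On the work board (top z = 0.09) it rests leaning by about 0.35 rad on its taper. Origin under its middle, z up; its pins point to +y, the body spans y = -36 to +17 mm, tapering to -y. Grasp the body across x at about the origin.
- relay_a: One of two like plug-in relays: an upright clear block on a black foot, 21 (x) x 28 (y) x 38 mm high, 30 g, standing on the work board (top z = 0.09). Origin at the centre of its underside, z up. Grasp across either pair of sides.
- relay_b: One of two like plug-in relays: an upright clear block on a black foot, 21 (x) x 28 (y) x 38 mm high, 30 g, standing on the work board (top z = 0.09). Origin at the centre of its underside, z up. Grasp across either pair of sides.
- capacitor_a: One of two like electrolytic capacitors: a dark blue can standing upright, 35 mm diameter, can 50 mm high (56 mm with the two terminals on top), 50 g, standing on the plywood work board, whose top is 90 mm above the desk (z = 0.09). Origin at the centre of its underside, z up; round. Grasp across the can.
- capacitor_b: One of two like electrolytic capacitors: a dark blue can standing upright, 35 mm diameter, can 50 mm high (56 mm with the two terminals on top), 50 g, standing on the plywood work board, whose top is 90 mm above the desk (z = 0.09). Origin at the centre of its underside, z up; round. Grasp across the can.
- plug_bay (a point): Inner floor centre of the plug tray's larger, empty bay: 90 (x) x 110 (y) mm inside, 93 mm above the desk, z up. Grey tray, one of three alike, fixed: outside 96 x 169 x 12 mm high, walls and floor 3 mm. Beyond a partition at y = +55 to +58 mm is its small bay, with the fixed sample centred at y = +88 mm: a black mains plug of the same shape as the grey one, lying along x, 37 mm high.
- relay_bay (a point): Inner floor centre of the relay tray's larger, empty bay: 90 (x) x 110 (y) mm inside, 93 mm above the desk, z up. Grey tray, one of three alike, fixed: outside 96 x 169 x 12 mm high, walls and floor 3 mm. Beyond a partition at y = +55 to +58 mm is its small bay, with the fixed sample centred at y = +88 mm: a relay like the loose ones, upright, 38 mm high.
- capacitor_bay (a point): Inner floor centre of the capacitor tray's larger, empty bay: 90 (x) x 110 (y) mm inside, 93 mm above the desk, z up. Grey tray, one of three alike, fixed: outside 96 x 169 x 12 mm high, walls and floor 3 mm. Beyond a partition at y = +55 to +58 mm is its small bay, with the fixed sample centred at y = +88 mm: a capacitor like the loose ones, upright, 56 mm high.
- tin: Bystander, to be left alone: a small round white tin, 54 mm diameter, 26 mm high, loose on the work board. Origin at the centre of its underside.
- spool: Bystander, to be left alone: a reel of solder wire with green rims, 56 mm diameter, 48 mm high, standing loose on the work board. Origin at the centre of its underside.

How it is judged (in metres and radians):
At the end, for the whole second after the job is handed in: Each part's origin lies in the larger bay of its kind's tray: within 36 x 46 mm (x, y) of the bay's centre for relays, 31 x 41 mm for capacitors and plug; within 6 mm of its floor (plug 10), tilted under 0.2 rad (plug 0.7), at rest (below 0.02 m/s, 0.3 rad/s) (x of mains_plug in the frame of plug_bay between -0.031 and 0.031 m and y of mains_plug in the frame of plug_bay between -0.041 and 0.041 m and z of mains_plug in the frame of plug_bay between -0.01 and 0.01 m and angle between mains_plug's own z axis and vertical below 0.7 rad and linear speed of each of mains_plug, relay_a, relay_b, capacitor_a, capacitor_b below 0.02 m/s and angular speed of each of mains_plug, relay_a, relay_b, capacitor_a, capacitor_b below 0.3 rad/s and x of relay_a in the frame of relay_bay between -0.036 and 0.036 m and y of relay_a in the frame of relay_bay between -0.046 and 0.046 m and z of relay_a in the frame of relay_bay between -0.006 and 0.006 m and angle between each of relay_a, relay_b, capacitor_a, capacitor_b's own z axis and vertical below 0.2 rad and x of relay_b in the frame of relay_bay between -0.036 and 0.036 m and y of relay_b in the frame of relay_bay between -0.046 and 0.046 m and z of relay_b in the frame of relay_bay between -0.006 and 0.006 m and x of capacitor_a in the frame of capacitor_bay between -0.031 and 0.031 m and y of capacitor_a in the frame of capacitor_bay between -0.041 and 0.041 m and z of capacitor_a in the frame of capacitor_bay between -0.006 and 0.006 m and x of capacitor_b in the frame of capacitor_bay between -0.031 and 0.031 m and y of capacitor_b in the frame of capacitor_bay between -0.041 and 0.041 m and z of capacitor_b in the frame of capacitor_bay between -0.006 and 0.006 m); the robot touches nothing.
It fails at once if the white tin is shifted by more than 20 mm (distance of tin from where it was at the start of the episode above 0.02 m).
It fails at once if the solder reel is shifted by more than 20 mm (distance of spool from where it was at the start of the episode above 0.02 m).
It also fails if it takes over 128 s, if anything falls off the work surface, if the arm or the gripper's body presses on something with over 40 N, if the wrist force passes 120 N, or if a joint passes its speed limit or range.

## Working session

There is one attempt and no reset: what is moved stays moved. The work goes in short steps, Python scripts to look and compute and a tool call to move; the robot and the scene stay as the last step left them, time stands still between calls to the robot, and variables do not carry over. Pictures are saved under pics/ and viewed, about 12 in all and at most 16, crops included, and the job is handed in when it is done.

Besides the shell and the picture viewer there is one more tool, called by a JSON object that holds its "fn" and its "kwargs", one argument or row to a line. servo_tool: Moves the arm, as the interface text tells. Its arguments: {"type":"object","properties":{"rows":{"type":"array","items":{"type":"array","items":{"type":"number"}}}},"required":["rows"]}

```bash
mkdir -p pics; cat > h.py <<'E'
from bench import *
import numpy as np, cv2
from scipy.spatial.transform import Rotation as R
def pix2w(c,u,v,z):
    K=np.array(c["mtx"],float);k=c["k1"];E=np.array(c["extrinsics"],float)
    p=cv2.undistortPoints(np.array([[[u,v]]],float),K,np.array([k,0,0,0,0.]))[0,0]
    d=E[:3,:3]@np.array([p[0],-p[1],-1.]);o=E[:3,3]
    return o+d*(z-o[2])/d[2]
def w2pix(c,P):
    E=np.array(c["extrinsics"],float);K=np.array(c["mtx"],float)
    q=np.linalg.inv(E)@np.append(P,1.);x,y=q[0]/-q[2],-q[1]/-q[2];s=1+c["k1"]*(x*x+y*y)
    return K[0,0]*x*s+K[0,2],K[1,1]*y*s+K[1,2]
def save(n,c,crop=None,f=1):
    im=c["image"][:,:,::-1]
    if crop: x0,y0,x1,y1=crop; im=im[y0:y1,x0:x1]
    cv2.imwrite("pics/"+n+".png",cv2.resize(im,None,fx=f,fy=f,interpolation=cv2.INTER_CUBIC))
E
python3 - <<'E'
from h import *
s=read_state();print(s)
for n in("top","side"):
    c=get_image(n);save(n+"0",c,f=1.25);print(n,c["mtx"],c["k1"],c["extrinsics"])
E
```

```text
{'clock': 0.0, 'joints': array([-8.86404367e-01,  3.85540757e-01,  6.62383169e-03, -5.18218264e-04,
       -1.19395687e+00, -2.58623653e-01]), 'joint_vel': array([-1.43846961e-03, -2.69796129e-03, -6.35013376e-06,  3.96046986e-04,
        2.90931752e-04,  4.42499865e-05]), 'joint_efforts': array([-6.03604203e-04, -3.92290127e+01,  1.88386506e+01,  4.18599844e+00,
       -4.73153239e-03, -5.89063603e-06]), 'position': array([ 257.94758455, -568.67984741,  241.22743904]), 'ee_rot': array([-2.11186259e-01,  9.77445255e-01,  1.03478405e-03, -2.57273752e-04]), 'contact_force': array([0.74220365, 0.50308069, 0.25016809]), 'wrist_torque': array([0.00475271, 0.01398522, 0.00175707]), 'gripper_width': 85.40347178657696}
top [[589.08967187   0.         319.0512343 ]
 [  0.         589.08967187 255.63490148]
 [  0.           0.           1.        ]] -0.12103002479732264 [[ 4.05331718e-03  9.80280753e-01 -1.97568258e-01  2.70744366e+02]
 [-9.99938776e-01  6.00748481e-03  9.29275139e-03  3.74499148e+01]
 [ 1.02963936e-02  1.97518496e-01  9.80245086e-01  1.49366845e+03]
 [ 0.00000000e+00  0.00000000e+00  0.00000000e+00  1.00000000e+00]]
side [[586.90897024   0.         318.2092989 ]
 [  0.         586.90897024 245.19269691]
 [  0.           0.           1.        ]] 0.037814450847053496 [[ 9.99688685e-01  2.44304282e-02 -5.06835171e-03  5.22695568e+02]
 [-1.64115534e-02  4.90839828e-01 -8.71095244e-01 -1.15600037e+03]
 [-1.87934809e-02  8.70907238e-01  4.91087963e-01  7.83345796e+02]
 [ 0.00000000e+00  0.00000000e+00  0.00000000e+00  1.00000000e+00]]
```

View pics/top0.png

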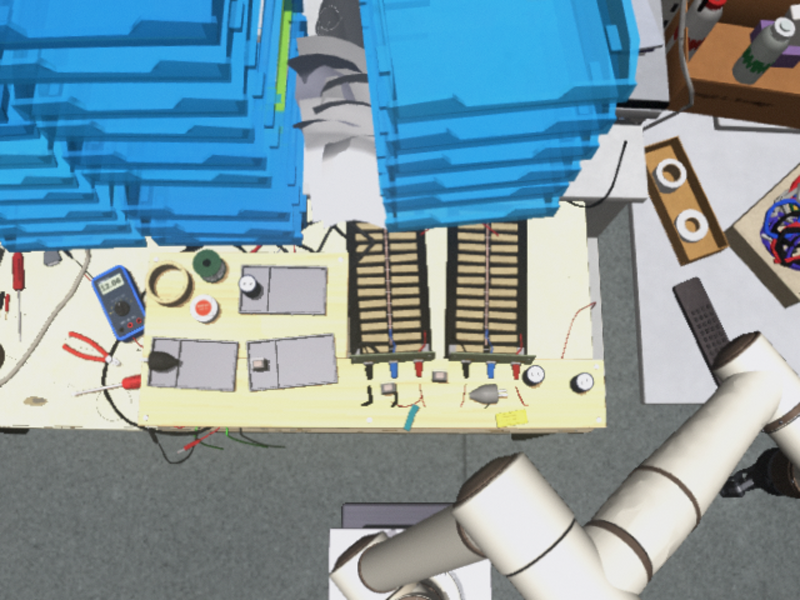

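View pics/side0.png

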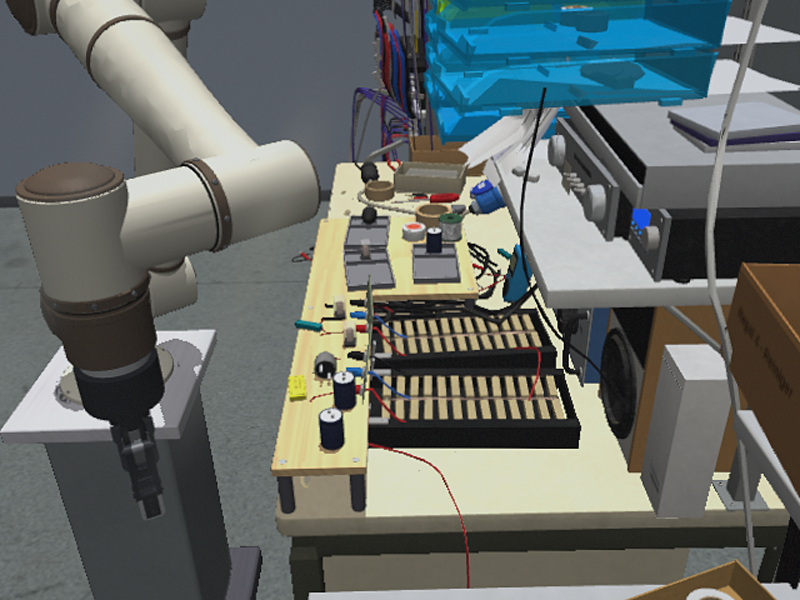

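Top picture: plug tray lower left (~(193,363) in the 1.25x picture), relay tray (~(293,360)), capacitor tray (~(283,290)). The relays are at (388,389) and (440,377), plug (487,394), capacitors (534,375) and (582,382), tin (204,310), reel (208,263). I'll enlarge both areas.

```bash
python3 - <<'E'
from h import *
c=get_image("top");save("topL",c,(105,195,295,335),4.2);save("topR",c,(275,265,485,345),3.8)
c=get_image("side");save("sideA",c,(215,140,395,380),2.5)
E
```

```text
(no output)
```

View pics/topL.png

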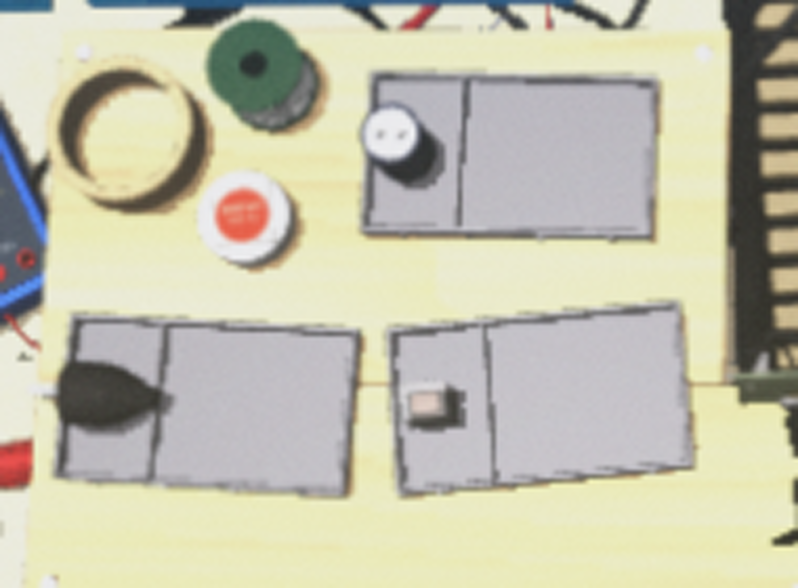

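View pics/topR.png

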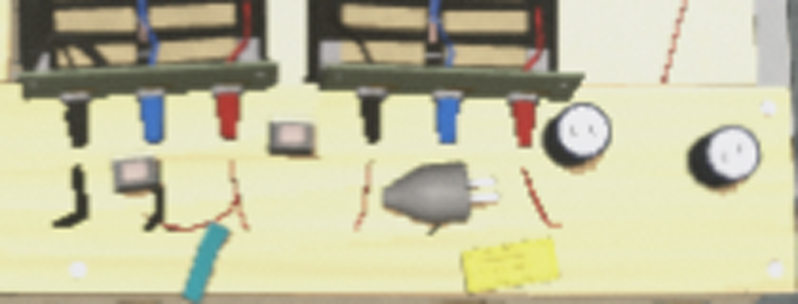

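View pics/sideA.png

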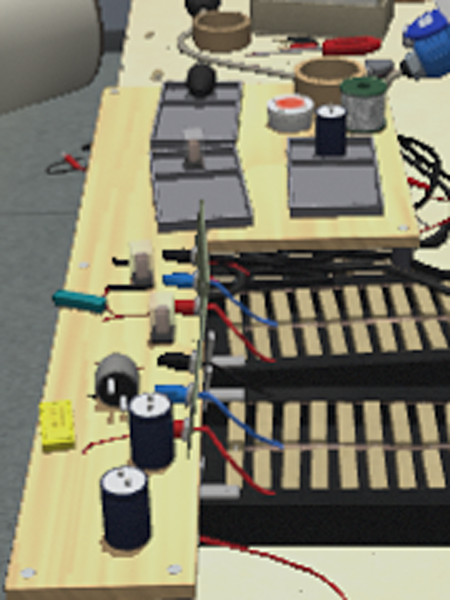

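Crops read: tray rim corners, part tops and panel edge as used below (crop pixels).

```bash
cat > m.py <<'E'
from h import *
c=get_image("top");s=get_image("side")
L=lambda x,y,z:pix2w(c,105+x/4.2,195+y/4.2,z)
T=lambda x,y,z:pix2w(c,275+x/3.8,265+y/3.8,z)
S=lambda P:tuple(np.round((np.array(w2pix(s,P))-[215,140])*2.5))
np.set_printoptions(precision=1,suppress=True)
for n,q in dict(plug=[(75,317),(361,330),(347,494),(55,478)],relay=[(388,328),(680,303),(693,465),(402,495)],cap=[(372,74),(658,78),(654,238),(364,234)]).items():
    P=np.array([L(x,y,102) for x,y in q])[:,:2]
    ce=P.mean(0);ax=(P[0]+P[3]-P[1]-P[2])/2;l=np.linalg.norm(ax);ax/=l
    w=np.linalg.norm(P[0]+P[1]-P[2]-P[3])/2
    # tray centre local y: outer from -58 to 111 -> 26.5
    print(n,"len",l,"wid",w,"bay",ce-26.5*ax,"yaw of +y axis deg",np.degrees(np.arctan2(ax[1],ax[0])))
for n,p,z in[("relayL",(136,172),128),("relayR",(293,133),128),("cap1",(582,128),140),("cap2",(731,152),140),("plugmid",(440,193),109),("plugtail",(384,196),105),("plugpins",(486,190),105),("panelR end",(583,76),190),("panelRL",(320,72),190),("panelLR",(277,68),190),("panelLL",(22,82),190),("banana tip",(372,140),140),("banana red",(524,142),140),("bananaLblack",(78,143),140),("edge",(400,290),90)]:
    P=T(*p,z);print(n,P,"side crop px",S(P), "bottom",S([P[0],P[1],90]))
for n,p,z in[("tin",(243,215),116),("spool",(253,64),138),("board ring",(125,130),130)]: print(n,L(*p,z))
for z in(130,150,170,190,210):print(z,"panelR near end ->side",S(T(583,76,z)),"red tip",S(T(524,142,z)))
E
python3 m.py
```

```text
plug len 168.42956048854325 wid 93.81618054480667 bay [460.6 391.6] yaw of +y axis deg 87.7196638605876
relay len 166.66811569581293 wid 94.87031133689077 bay [470.  201.3] yaw of +y axis deg 95.8593931358259
cap len 167.78628704230542 wid 95.42011849716141 bay [608.3 222.5] yaw of +y axis deg 89.4708619152237
relayL [416.4  43.2 128. ] side crop px (np.float64(136.0), np.float64(247.0)) bottom (np.float64(138.0), np.float64(282.0))
relayR [440.9 -53.1 128. ] side crop px (np.float64(158.0), np.float64(299.0)) bottom (np.float64(160.0), np.float64(336.0))
cap1 [ 443.  -229.6  140. ] side crop px (np.float64(150.0), np.float64(404.0)) bottom (np.float64(153.0), np.float64(456.0))
cap2 [ 428.3 -321.6  140. ] side crop px (np.float64(123.0), np.float64(479.0)) bottom (np.float64(127.0), np.float64(534.0))
plugmid [ 406.1 -145.5  109. ] side crop px (np.float64(112.0), np.float64(377.0)) bottom (np.float64(113.0), np.float64(396.0))
plugtail [ 404.5 -111.1  105. ] side crop px (np.float64(113.0), np.float64(358.0)) bottom (np.float64(114.0), np.float64(373.0))
plugpins [ 408.4 -174.9  10
[... 1077 characters left out ...]
4(382.0)) bottom (np.float64(46.0), np.float64(382.0))
tin [569.3 400.6 116. ]
spool [652.9 394.3 138. ]
board ring [615.8 468.6 130. ]
130 panelR near end ->side (np.float64(194.0), np.float64(416.0)) red tip (np.float64(143.0), np.float64(389.0))
150 panelR near end ->side (np.float64(189.0), np.float64(391.0)) red tip (np.float64(139.0), np.float64(366.0))
170 panelR near end ->side (np.float64(184.0), np.float64(367.0)) red tip (np.float64(134.0), np.float64(342.0))
190 panelR near end ->side (np.float64(179.0), np.float64(342.0)) red tip (np.float64(130.0), np.float64(318.0))
210 panelR near end ->side (np.float64(174.0), np.float64(316.0)) red tip (np.float64(125.0), np.float64(293.0))
```

```bash
python3 - <<'E'
from h import *
c=get_image("side");t=get_image("top")
a=cv2.resize(c["image"][215:330,265:315],None,fx=5,fy=5,interpolation=cv2.INTER_CUBIC)
b=cv2.resize(t["image"][270:330,275:435],None,fx=3.3,fy=5,interpolation=cv2.INTER_CUBIC)
b=np.vstack([b,np.zeros((575-300,528,3),np.uint8)])
cv2.imwrite("pics/pan.png",np.hstack([a,b])[:,:,::-1])
E
```

```text
(no output)
```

View pics/pan.png

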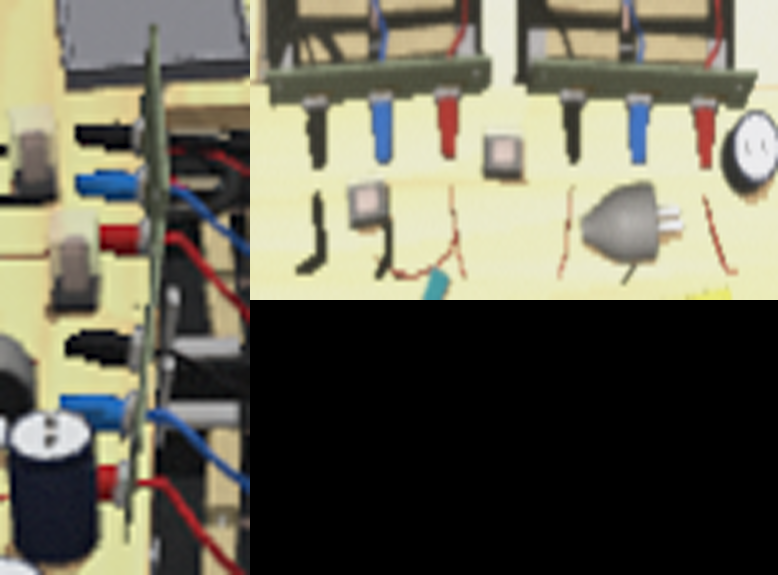

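```bash
python3 - <<'E'
from h import *
t=get_image("top");s=get_image("side")
np.set_printoptions(precision=1,suppress=True)
for n,a,b in[("L far top",(281,283),(295.4,220)),("R near bottom",(427,291),(290.4,323)),("R blue tip",(392.6,302.5),(277.4,296.6)),("R black tip",(372.6,302),(278.2,284)),("L black tip",(296.2,303),(280.2,241.4)),("L blue tip",(316,302.5),(280.6,252))]:
    A,B=pix2w(t,*a,0),pix2w(t,*a,200);C,D=pix2w(s,*b,0),pix2w(s,*b,200)
    u,v=B-A,D-C
    k=np.linalg.lstsq(np.c_[u,-v],C-A,rcond=None)[0];p,q=A+k[0]*u,C+k[1]*v
    print(n,(p+q)/2,np.linalg.norm(p-q))
for z in(105,115):print([pix2w(t,*x,z) for x in((335,301.5),(413.2,303),(372.6,302))])
E
```

```text
L far top [477.2 112.6 139.9] 2.0329763596802026
R near bottom [ 469.3 -236.4   92.8] 3.196050905350106
R blue tip [ 440.6 -151.7   97.6] 3.1161874923692023
R black tip [ 440.9 -103.9   97.4] 1.6187800230833393
L black tip [437.6  78.2 100.3] 2.3520244656693094
L blue tip [439.8  31.2  97.9] 3.301592896888158
[array([440., -14., 105.]), array([ 437. , -200.2,  105. ]), array([ 439.1, -103.3,  105. ])]
[array([438.7, -13.6, 115. ]), array([ 435.8, -198.5,  115. ]), array([ 437.9, -102.3,  115. ])]
```

Panel tops are at z≈140, and the banana plugs (z≈98) have tips at x≈438, so the grasps are placed to clear them. First I square the tool to the world axes and go above the far-right capacitor (428,-322).

{"fn": "servo_tool", "kwargs": {
  "rows": [
    [0.65, 0, 0, 0, 0, 0, 8],
    [0.65, 0, 0, 0, 0, 0, 8],
    [0.65, 0, 0, 0, 0, 0, 8.4],
    [0.65, -2.13, 3.09, 0, 0, 0, 0],
    [0.65, -2.13, 3.09, 0, 0, 0, 0],
    [0.65, -2.13, 3.09, 0, 0, 0, 0],
    [0.65, -2.13, 3.09, 0, 0, 0, 0],
    [0.65, -2.13, 3.09, 0, 0, 0, 0],
    [0.65, -2.13, 3.09, 0, 0, 0, 0],
    [0.65, -2.13, 3.09, 0, 0, 0, 0],
    [0.65, -2.13, 3.09, 0, 0, 0, 0],
    [0.65, 0, 0, 0, 0, 0, 0]
  ]
}}

```text
clock: 1.7
position: [430.6, -319.3, 242.6]
ee_rot: [-0.002, 1.0, -0.0, 0.001]
contact_force: [0.4, -0.4, -0.8]
gripper_width: 55.6
```

{"fn": "servo_tool", "kwargs": {
  "rows": [
    [0.65, 0.2, -0.2, 4, 0, 0, 0],
    [0.65, 0, 0, 3, 0, 0, 0],
    [0.65, 0, 0, 2, 0, 0, 0],
    [0.65, 0, 0, 1.8, 0, 0, 0],
    [0.65, 0, 0, 1.4, 0, 0, 0],
    [0.65, 0, 0, 0, 0, 0, 0],
    [0, 0, 0, 0, 0, 0, 0],
    [0, 0, 0, 0, 0, 0, 0],
    [0, 0, 0, 0, 0, 0, 0],
    [0, 0, 0, 0, 0, 0, 0],
    [0, 0, 0, 0, 0, 0, 0]
  ]
}}

```text
clock: 2.8
position: [427.2, -324.3, 121.4]
ee_rot: [-0.0, 1.0, -0.001, 0.001]
contact_force: [-0.5, 0.2, 4.4]
gripper_width: 33.5
```

Gripped at 33.5 mm. Lifting and carrying.

{"fn": "servo_tool", "kwargs": {
  "rows": [
    [0, 0, 0, -3, 0, 0, 0],
    [0, 0, 0, -4, 0, 0, 0],
    [0, 0, 0, -4, 0, 0, 0],
    [0, -0.5, 1.2, -1, 0, 0, 0],
    [0, -1.5, 4, 0, 0, 0, 0],
    [0, -1.5, 4, 0, 0, 0, 0],
    [0, -1.5, 4, 0, 0, 0, 0],
    [0, -1.5, 4, 0, 0, 0, 0],
    [0, -1.5, 4, 0, 0, 0, 0],
    [0, -1.5, 4, 0, 0, 0, 0],
    [0, -1.5, 4, 0, 0, 0, 0],
    [0, -1.5, 4, 0, 0, 0, 0]
  ]
}}

```text
clock: 4.0
position: [551.2, 10.1, 239.5]
ee_rot: [-0.0, 1.0, 0.0, -0.001]
contact_force: [1.4, -1.1, -0.8]
gripper_width: 33.4
```

{"fn": "servo_tool", "kwargs": {
  "rows": [
    [0, -1.5, 4, 0, 0, 0, 0],
    [0, -1.5, 4, 0, 0, 0, 0],
    [0, -1.5, 4, 0, 0, 0, 0],
    [0, -1.5, 4, 0, 0, 0, 0],
    [0, -1.5, 3, 0, 0, 0, 0],
    [0, -0.5, 1.5, 0, 0, 0, 0],
    [0, 0, 0, 0, 0, 0, 0]
  ]
}}

```text
clock: 4.7
position: [631.3, 215.0, 238.4]
ee_rot: [-0.001, 1.0, -0.0, -0.001]
contact_force: [0.0, -0.3, -0.4]
gripper_width: 33.6
```

{"fn": "servo_tool", "kwargs": {
  "rows": [
    [0, 0, 0.2, 4, 0, 0, 0],
    [0, 0, 0, 3.5, 0, 0, 0],
    [0, 0, 0, 2, 0, 0, 0],
    [0, 0, 0, 1, 0, 0, 0],
    [0, 0, 0, 0.5, 0, 0, 0],
    [0, 0, 0, 0.2, 0, 0, 0],
    [0, 0, 0, 0, 0, 0, 0]
  ]
}}

```text
clock: 5.4
position: [632.1, 215.0, 129.5]
ee_rot: [0.0, 1.0, 0.0, 0.001]
contact_force: [-0.7, -0.3, -0.6]
gripper_width: 33.6
```

```bash
python3 - <<'E'
from h import *
a=get_image("top");b=get_image("side")
cv2.imwrite("pics/p1.png",cv2.resize(np.hstack([a["image"][190:320,100:300],b["image"][150:280,260:400]]),None,fx=2.3,fy=2.3,interpolation=cv2.INTER_CUBIC)[:,:,::-1])
s=read_state();print(s["position"],s["contact_force"])
E
```

```text
[632.19792114 215.23401495 129.66940416] [-0.26090642  0.32181394 -0.20806095]
```

View pics/p1.png

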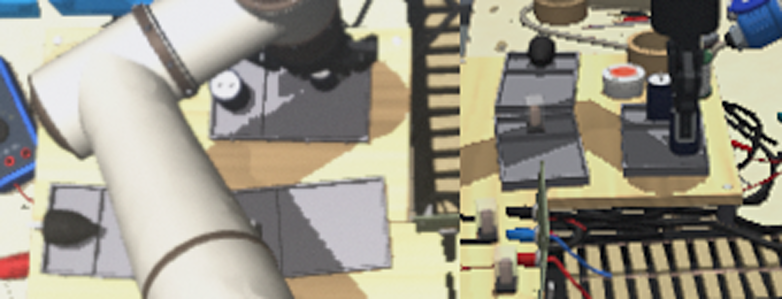

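The picture shows the can just above the bay floor, in its upper half, clear of tray walls and tin. I set it down and let go.

{"fn": "servo_tool", "kwargs": {
  "rows": [
    [0, 0, 0, 0.3, 0, 0, 0],
    [0, 0, 0, 0.2, 0, 0, 0],
    [0, 0, 0, 0, 0, 0, 0],
    [0.62, 0, 0, 0, 0, 0, 0],
    [0.62, 0, 0, 0, 0, 0, 0],
    [0.62, 0, 0, 0, 0, 0, 0],
    [0.62, 0, 0, -1, 0, 0, 0],
    [0.62, 0, 0, -3, 0, 0, 0],
    [0.62, 0, 0, -4, 0, 0, 0],
    [0.62, 0, 0, -3.5, 0, 0, 0],
    [0.62, 0, 0, 0, 0, 0, 0]
  ]
}}

```text
clock: 6.6
position: [634.5, 215.9, 246.2]
ee_rot: [-0.0, 1.0, 0.003, 0.006]
contact_force: [0.4, 0.1, -0.0]
gripper_width: 52.6
```

{"fn": "servo_tool", "kwargs": {
  "rows": [
    [0.62, 1.6, -3.7, 0, 0, 0, 0],
    [0.62, 1.6, -3.7, 0, 0, 0, 0],
    [0.62, 1.6, -3.7, 0, 0, 0, 0],
    [0.62, 1.6, -3.7, 0, 0, 0, 0],
    [0.62, 1.6, -3.7, 0, 0, 0, 0],
    [0.62, 1.6, -3.7, 0, 0, 0, 0],
    [0.62, 1.6, -3.7, 0, 0, 0, 0],
    [0.62, 1.6, -3.7, 0, 0, 0, 0],
    [0.62, 1.6, -3.7, 0, 0, 0, 0],
    [0.62, 1.6, -3.7, 0, 0, 0, 0],
    [0.62, 1.6, -3.7, 0, 0, 0, 0],
    [0.62, 1.6, -3.7, 0, 0, 0, 0]
  ]
}}

```text
clock: 7.8
position: [438.7, -230.4, 238.9]
ee_rot: [-0.0, 1.0, -0.0, 0.001]
contact_force: [1.5, 0.0, 1.2]
gripper_width: 52.7
```

{"fn": "servo_tool", "kwargs": {
  "rows": [
    [0.62, 0, 0, 2, 0, 0, 0],
    [0.62, 0, 0, 2, 0, 0, 0],
    [0.62, 0, 0, 1, 0, 0, 0],
    [0.62, 0, 0, 0, 0, 0, 0]
  ]
}}

```text
clock: 8.2
position: [438.8, -228.8, 187.2]
ee_rot: [0.0, 1.0, 0.0, -0.001]
contact_force: [-0.5, -0.2, -0.2]
gripper_width: 52.7
```

```bash
python3 - <<'E'
from h import *
b=get_image("side");save("p2",b,(240,190,360,350),3.7);s=read_state();print(s["position"],s["ee_rot"],s["contact_force"],w2pix(b,s["position"]),(np.array(w2pix(b,[443,-230,140]))-[240,190])*3.7)
E
```

```text
[ 439.66917064 -228.90382364  188.34475013] [-2.95829333e-04  9.99999877e-01 -1.28980206e-04 -3.76528865e-04] [-0.28225009  0.3422438  -0.11001823] (np.float64(271.7283126347233), np.float64(279.99364828254585)) [129.09971211 412.7895343 ]
```

View pics/p2.png

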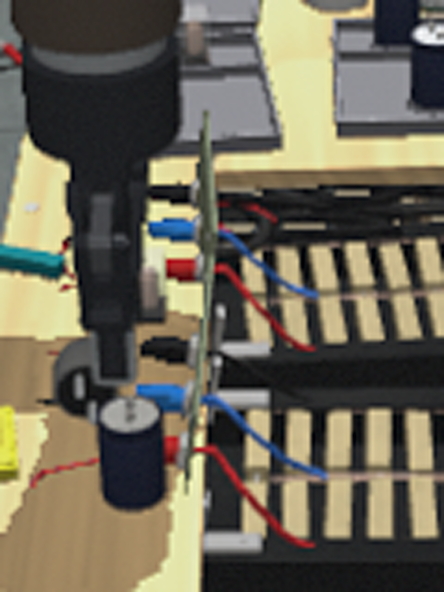

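Can top is at (130,413), as predicted, so the position holds. Descending and gripping high, above the red banana plug.

{"fn": "servo_tool", "kwargs": {
  "rows": [
    [0.6, -0.3, -0.1, 2.5, 0, 0, 0],
    [0.6, 0, 0, 2, 0, 0, 0],
    [0.6, 0, 0, 1.2, 0, 0, 0],
    [0.6, 0, 0, 0.6, 0, 0, 0],
    [0.6, 0, 0, 0, 0, 0, 0],
    [0, 0, 0, 0, 0, 0, 0],
    [0, 0, 0, 0, 0, 0, 0],
    [0, 0, 0, 0, 0, 0, 0],
    [0, 0, 0, 0, 0, 0, 0],
    [0, 0, 0, 0, 0, 0, 0]
  ]
}}

```text
clock: 9.25
position: [443.7, -230.2, 126.7]
ee_rot: [-0.0, 1.0, -0.0, 0.001]
contact_force: [0.5, 0.8, 6.6]
gripper_width: 33.4
```

{"fn": "servo_tool", "kwargs": {
  "rows": [
    [0, 0, 0, -2, 0, 0, 0],
    [0, 0, 0, -4, 0, 0, 0],
    [0, 0, 0, -4, 0, 0, 0],
    [0, -0.6, 1.6, -1, 0, 0, 0],
    [0, -1.2, 3.7, 0, 0, 0, 0],
    [0, -1.2, 3.7, 0, 0, 0, 0],
    [0, -1.2, 3.7, 0, 0, 0, 0],
    [0, -1.2, 3.7, 0, 0, 0, 0],
    [0, -1.2, 3.7, 0, 0, 0, 0],
    [0, -1.2, 3.7, 0, 0, 0, 0],
    [0, -1.2, 3.7, 0, 0, 0, 0],
    [0, -1.2, 3.7, 0, 0, 0, 0]
  ]
}}

```text
clock: 10.45
position: [544.4, 83.5, 235.0]
ee_rot: [0.0, 1.0, 0.0, -0.0]
contact_force: [0.7, 0.6, -1.7]
gripper_width: 33.6
```

{"fn": "servo_tool", "kwargs": {
  "rows": [
    [0, -1.2, 3.7, 0, 0, 0, 0],
    [0, -1.2, 3.7, 0, 0, 0, 0],
    [0, -1, 3.7, 0, 0, 0, 0],
    [0, -0.5, 2.0, 0, 0, 0, 0],
    [0, 0, 0, 0, 0, 0, 0],
    [0, 0, 0, 0, 0, 0, 0]
  ]
}}

```text
clock: 11.05
position: [583.1, 212.7, 234.7]
ee_rot: [-0.0, 1.0, -0.0, -0.001]
contact_force: [0.2, 0.1, 0.3]
gripper_width: 33.3
```

{"fn": "servo_tool", "kwargs": {
  "rows": [
    [0, -0.1, 0.3, 4, 0, 0, 0],
    [0, 0, 0, 3, 0, 0, 0],
    [0, 0, 0, 2, 0, 0, 0],
    [0, 0, 0, 0.8, 0, 0, 0],
    [0, 0, 0, 0.4, 0, 0, 0],
    [0, 0, 0, 0, 0, 0, 0],
    [0, 0, 0, 0, 0, 0, 0]
  ]
}}

```text
clock: 11.75
position: [584.6, 213.9, 136.9]
ee_rot: [0.0, 1.0, -0.001, 0.0]
contact_force: [-4.1, -3.1, 10.8]
gripper_width: 33.6
```

Upward force sooner than expected, so I'm looking.

```bash
python3 - <<'E'
from h import *
b=get_image("side");save("p3",b,(300,140,420,250),5);s=read_state();print(s["position"],s["contact_force"],s["wrist_torque"])
E
```

```text
[584.5933476  213.87933356 136.92480883] [-3.60541776 -2.71873198  9.85012542] [-0.86773521  1.32209971  0.05736744]
```

View pics/p3.png

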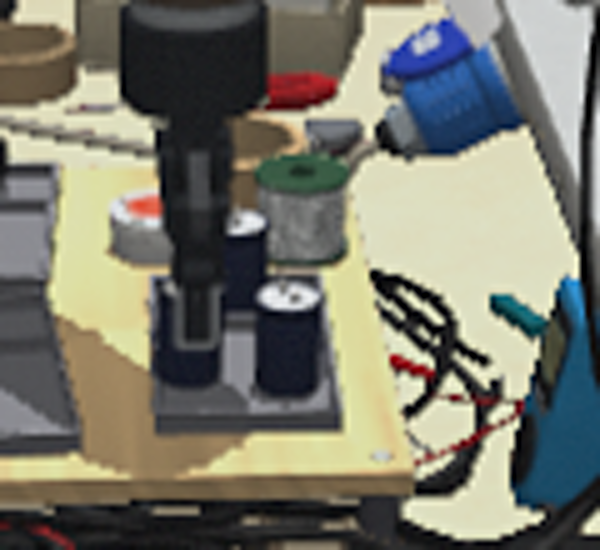

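The can's left edge is resting on the near tray wall (it sits ~3 mm off-centre in the pads). I raise it, shift it +9 mm in x and lower it again.

{"fn": "servo_tool", "kwargs": {
  "rows": [
    [0, 0, 0, -1, 0, 0, 0],
    [0, -0.4, 0, -0.5, 0, 0, 0],
    [0, -0.5, 0, 0, 0, 0, 0],
    [0, 0, 0, 0, 0, 0, 0],
    [0, 0, 0, 0.8, 0, 0, 0],
    [0, 0, 0, 0.6, 0, 0, 0],
    [0, 0, 0, 0.3, 0, 0, 0],
    [0, 0, 0, 0, 0, 0, 0],
    [0, 0, 0, 0, 0, 0, 0]
  ]
}}

```text
clock: 12.7
position: [593.5, 216.1, 130.9]
ee_rot: [-0.0, 1.0, -0.0, -0.0]
contact_force: [-0.6, -0.2, -0.3]
gripper_width: 33.4
```

{"fn": "servo_tool", "kwargs": {
  "rows": [
    [0, 0, 0, 0.12, 0, 0, 0],
    [0, 0, 0, 0, 0, 0, 0],
    [0, 0, 0, 0, 0, 0, 0],
    [0.6, 0, 0, 0, 0, 0, 0],
    [0.6, 0, 0, 0, 0, 0, 0],
    [0.6, 0, 0, 0, 0, 0, 0],
    [0.6, 0, 0, -1, 0, 0, 0],
    [0.6, 0, 0, -3, 0, 0, 0],
    [0.6, 0, 0, -4, 0, 0, 0],
    [0.6, 0, 0, -2.5, 0, 0, 0],
    [0.6, 0, 0, 0, 0, 0, 0]
  ]
}}

```text
clock: 13.8
position: [595.8, 217.0, 241.3]
ee_rot: [-0.0, 1.0, 0.002, 0.005]
contact_force: [0.6, -0.0, 0.7]
gripper_width: 51.5
```

{"fn": "servo_tool", "kwargs": {
  "rows": [
    [0.52, 2.5, -2.5, 0, 0, 0, 0],
    [0.52, 2.5, -2.5, 0, 0, 0, 0],
    [0.52, 2.5, -2.5, 0, 0, 0, 0],
    [0.52, 2.5, -2.5, 0, 0, 0, 0],
    [0.52, 2.5, -2.5, 0, 0, 0, 0],
    [0.52, 2.5, -2.5, 0, 0, 0, 0],
    [0.52, 2.5, -2.2, 0, 0, 0, 0],
    [0.52, 0.2, 0, 3, 0, 0, 0],
    [0.52, 0, 0, 3, 0, 0, 0],
    [0.52, 0, 0, 1, 0, 0, 0],
    [0.52, 0, 0, 0, 0, 0, 0]
  ]
}}

```text
clock: 14.9
position: [415.9, 43.6, 164.1]
ee_rot: [0.0, 1.0, -0.001, -0.002]
contact_force: [0.3, -0.5, 0.6]
gripper_width: 44.2
```

```bash
python3 - <<'E'
from h import *
a=get_image("top");b=get_image("side")
A=cv2.resize(a["image"][270:340,270:370],None,fx=4,fy=4,interpolation=cv2.INTER_CUBIC);B=cv2.resize(b["image"][150:270,255:400],None,fx=2.7,fy=2.7,interpolation=cv2.INTER_CUBIC)
A=cv2.copyMakeBorder(A,0,B.shape[0]-A.shape[0],0,0,cv2.BORDER_CONSTANT)
cv2.imwrite("pics/p4.png",np.hstack([A,B])[:,:,::-1])
s=read_state();print(s["position"],s["contact_force"],(np.array(w2pix(b,[416.4,43.2,128]))-[255,150])*2.7)
E
```

```text
[417.52285592  44.3853115  165.94714984] [-0.34959806  0.82022341 -0.40780674] [ 38.80629614 239.29660744]
```

View pics/p4.png

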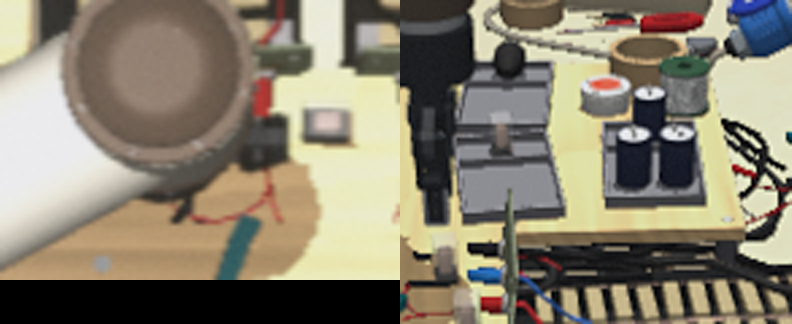

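Both capacitors stand upright in their bay at (633,158) and (677,158). The relay is under the gripper at (443,255), so I descend.

{"fn": "servo_tool", "kwargs": {
  "rows": [
    [0.52, 0.1, -0.1, 2, 0, 0, 0],
    [0.52, 0, 0, 2, 0, 0, 0],
    [0.52, 0, 0, 1, 0, 0, 0],
    [0.52, 0, 0, 0.5, 0, 0, 0],
    [0.52, 0, 0, 0, 0, 0, 0],
    [0, 0, 0, 0, 0, 0, 0],
    [0, 0, 0, 0, 0, 0, 0],
    [0, 0, 0, 0, 0, 0, 0],
    [0, 0, 0, 0, 0, 0, 0]
  ]
}}

```text
clock: 15.9
position: [416.6, 43.4, 111.2]
ee_rot: [-0.0, 1.0, 0.0, 0.001]
contact_force: [-0.1, 0.9, 5.8]
gripper_width: 27.6
```

{"fn": "servo_tool", "kwargs": {
  "rows": [
    [0, 0, 0, -2, 0, 0, 0],
    [0, 0, 0, -3, 0, 0, 0],
    [0, 0, 0, -3, 0, 0, 0],
    [0, -1.5, 3.2, 0, 0, 0, 0],
    [0, -1.5, 3.2, 0, 0, 0, 0],
    [0, -1.5, 3.2, 0, 0, 0, 0],
    [0, -1.5, 3.2, 0, 0, 0, 0],
    [0, -1.3, 3.2, 0, 0, 0, 0],
    [0, 0, 0, 0, 0, 0, 0],
    [0, 0, 0, 3, 0, 0, 0],
    [0, 0, 0, 2, 0, 0, 0],
    [0, 0, 0, 0, 0, 0, 0]
  ]
}}

```text
clock: 17.1
position: [486.3, 201.3, 137.1]
ee_rot: [0.001, 1.0, -0.002, -0.003]
contact_force: [-0.3, -0.2, -0.5]
gripper_width: 27.6
```

{"fn": "servo_tool", "kwargs": {
  "rows": [
    [0, -0.3, 0.1, 1, 0, 0, 0],
    [0, 0, 0, 0.8, 0, 0, 0],
    [0, 0, 0, 0.4, 0, 0, 0],
    [0, 0, 0, 0, 0, 0, 0],
    [0, 0, 0, 0, 0, 0, 0]
  ]
}}

```text
clock: 17.6
position: [491.8, 204.1, 118.5]
ee_rot: [-0.0, 1.0, 0.0, 0.0]
contact_force: [0.6, 0.1, 0.4]
gripper_width: 27.6
```

{"fn": "servo_tool", "kwargs": {
  "rows": [
    [0, 0, 0, 0.25, 0, 0, 0],
    [0, 0, 0, 0.1, 0, 0, 0],
    [0, 0, 0, 0, 0, 0, 0],
    [0.5, 0, 0, 0, 0, 0, 0],
    [0.5, 0, 0, 0, 0, 0, 0],
    [0.5, 0, 0, 0, 0, 0, 0],
    [0.5, 0, 0, -2, 0, 0, 0],
    [0.5, 0, 0, -3, 0, 0, 0],
    [0.5, 0, 0, -3, 0, 0, 0],
    [0.45, 0.8, -3.7, 0, 0, 0, 0],
    [0.45, 0.8, -3.7, 0, 0, 0, 0]
  ]
}}

```text
clock: 18.7
position: [475.9, 130.1, 195.6]
ee_rot: [-0.001, 1.0, 0.001, 0.001]
contact_force: [-0.0, 0.2, -0.8]
gripper_width: 38.6
```

{"fn": "servo_tool", "kwargs": {
  "rows": [
    [0.45, 0.8, -3.7, 0, 0, 0, 0],
    [0.45, 0.8, -3.7, 0, 0, 0, 0],
    [0.45, 0.8, -3.7, 0, 0, 0, 0],
    [0.45, 0.8, -3.7, 0, 0, 0, 0],
    [0.45, 0.8, -3.6, 0, 0, 0, 0],
    [0.45, 0, 0, 1, 0, 0, 0],
    [0.45, 0, 0, 1, 0, 0, 0],
    [0.45, 0, 0, 0, 0, 0, 0],
    [0.45, 0, 0, 0, 0, 0, 0]
  ]
}}

```text
clock: 19.6
position: [435.8, -53.2, 174.3]
ee_rot: [-0.001, 1.0, -0.0, -0.0]
contact_force: [0.3, -0.4, 0.6]
gripper_width: 38.4
```

{"fn": "servo_tool", "kwargs": {
  "rows": [
    [0.45, -0.1, -0.1, 2, 0, 0, 0],
    [0.45, 0, 0, 2, 0, 0, 0],
    [0.45, 0, 0, 1.2, 0, 0, 0],
    [0.45, 0, 0, 0.7, 0, 0, 0],
    [0.45, 0, 0, 0, 0, 0, 0],
    [0.45, 0, 0, 0, 0, 0, 0]
  ]
}}

```text
clock: 20.2
position: [437.3, -54.6, 116.1]
ee_rot: [-0.0, 1.0, -0.0, 0.001]
contact_force: [0.5, -0.4, -0.3]
gripper_width: 38.1
```

{"fn": "servo_tool", "kwargs": {
  "rows": [
    [0.45, 0, 0, 0.2, 0, 0, 0],
    [0, 0, 0, 0, 0, 0, 0],
    [0, 0, 0, 0, 0, 0, 0],
    [0, 0, 0, 0, 0, 0, 0],
    [0, 0, 0, 0, 0, 0, 0],
    [0, 0, 0, -2, 0, 0, 0],
    [0, 0, 0, -3, 0, 0, 0],
    [0, 0, 0, -3, 0, 0, 0],
    [0, 0, 0, 0, 0, 0, 0]
  ]
}}

```text
clock: 21.1
position: [438.9, -54.8, 197.2]
ee_rot: [-0.0, 1.0, 0.0, 0.004]
contact_force: [-0.2, -0.0, 0.2]
gripper_width: 27.0
```

{"fn": "servo_tool", "kwargs": {
  "rows": [
    [0, -0.1, 3.6, 0, 0, 0, 0],
    [0, -0.1, 3.6, 0, 0, 0, 0],
    [0, -0.1, 3.6, 0, 0, 0, 0],
    [0, -0.1, 3.6, 0, 0, 0, 0],
    [0, -0.1, 3.6, 0, 0, 0, 0],
    [0, -0.1, 3.6, 0, 0, 0, 0],
    [0, -0.1, 3.6, 0, 0, 0, 0],
    [0, 0, 0, 1.5, 0, 0, 0],
    [0, 0, 0, 3, 0, 0, 0],
    [0, 0, 0, 1.5, 0, 0, 0],
    [0, 0, 0, 0, 0, 0, 0],
    [0, 0, 0, 0, 0, 0, 0]
  ]
}}

```text
clock: 22.3
position: [443.6, 196.8, 133.3]
ee_rot: [0.0, 1.0, -0.0, -0.0]
contact_force: [-0.0, -0.4, -0.2]
gripper_width: 27.0
```

```bash
python3 - <<'E'
from h import *
b=get_image("side");save("p5",b,(255,150,375,260),5);s=read_state();print(s["position"],s["contact_force"])
E
```

```text
[444.01840898 197.16665441 134.02592116] [ 0.98323943  0.60113526 -0.22141128]
```

View pics/p5.png

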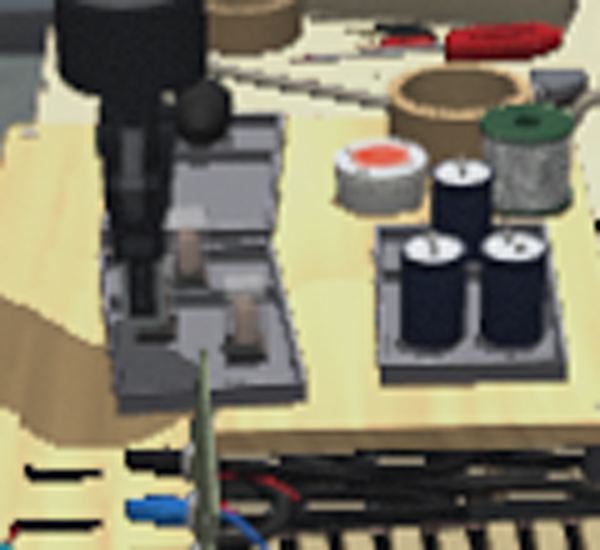

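The relay in hand hangs upright at (155,325), the other one stands at (245,340), and both capacitors are fine. Setting it down.

{"fn": "servo_tool", "kwargs": {
  "rows": [
    [0, -0.2, 0, 0.7, 0, 0, 0],
    [0, 0, 0, 0.5, 0, 0, 0],
    [0, 0, 0, 0.3, 0, 0, 0],
    [0, 0, 0, 0, 0, 0, 0],
    [0, 0, 0, 0, 0, 0, 0]
  ]
}}

```text
clock: 22.85
position: [445.7, 197.0, 118.6]
ee_rot: [0.0, 1.0, -0.0, 0.0]
contact_force: [-0.1, -0.3, 0.0]
gripper_width: 26.7
```

{"fn": "servo_tool", "kwargs": {
  "rows": [
    [0, 0, 0, 0.1, 0, 0, 0],
    [0, 0, 0, 0, 0, 0, 0],
    [0.48, 0, 0, 0, 0, 0, 0],
    [0.48, 0, 0, 0, 0, 0, 0],
    [0.48, 0, 0, 0, 0, 0, 0],
    [0.48, 0, 0, -2, 0, 0, 0],
    [0.48, 0, 0, -3, 0, 0, 0],
    [0.48, 0, 0, -3, 0, 0, 0],
    [0.48, 0, 0, -1, 0, 0, 0],
    [0.48, 0, 0, 0, 0, 0, 0]
  ]
}}

```text
clock: 23.85
position: [446.2, 197.5, 209.0]
ee_rot: [0.0, 1.0, 0.001, 0.001]
contact_force: [-0.2, -0.3, 1.0]
gripper_width: 40.4
```

```bash
python3 - <<'E'
from h import *
print(read_state()["joints"],read_state()["position"])
E
```

```text
[ 7.50421029e-01  1.78953959e-01 -3.71862551e-01  1.14562441e-05
 -1.01613630e+00 -2.32130490e+00] [446.20442251 197.5451336  209.01945351]
```

{"fn": "servo_tool", "kwargs": {
  "rows": [
    [0.52, 0.5, -3.8, 0, 0, 0, 0],
    [0.52, 0.5, -3.8, 0, 0, 0, 0],
    [0.52, 0.5, -3.8, 0, 0, 0, 0],
    [0.52, 0.5, -3.8, 0, 0, 0, 0],
    [0.52, 0.5, -3.8, 0, 0, 0, 0],
    [0.52, 0.5, -3.8, 0, 0, 0, 0],
    [0.52, 0.5, -3.8, 0, 0, 0, 0],
    [0.52, 0.5, -3.8, 0, 0, 0, 0],
    [0.52, 0.2, -3.4, 0, 0, 0, 0]
  ]
}}

```text
clock: 24.75
position: [401.8, -142.4, 206.0]
ee_rot: [0.0, 1.0, 0.0, -0.002]
contact_force: [1.0, 0.4, -0.7]
gripper_width: 44.6
```

{"fn": "servo_tool", "kwargs": {
  "rows": [
    [0.52, 0, 0, 0, 0, 0, -8.55],
    [0.52, 0, 0, 0, 0, 0, -8.55],
    [0.52, 0, 0, 0, 0, 0, -8.55],
    [0.52, 0, 0, 0, 0, 0, -8.55],
    [0.52, 0, 0, 0, 0, 0, -8.55],
    [0.52, 0, 0, 0, 0, 0, -8.55],
    [0.52, 0, 0, 0, 0, 0, -8.55],
    [0.52, 0, 0, 0, 0, 0, -8.55],
    [0.52, 0, 0, 0, 0, 0, -8.55],
    [0.52, 0, 0, 0, 0, 0, -8.55],
    [0.52, 0, 0, 0, 0, 0, -8.55],
    [0.52, 0, 0, 0, 0, 0, 0]
  ]
}}

```text
clock: 25.95
position: [402.6, -140.9, 206.0]
ee_rot: [0.731, -0.682, -0.001, 0.001]
contact_force: [0.4, -0.2, -0.1]
gripper_width: 44.5
```

{"fn": "servo_tool", "kwargs": {
  "rows": [
    [0.52, 0, 0, 2, 0, 0, 0],
    [0.52, 0, 0, 2, 0, 0, 0],
    [0.52, 0, 0, 0.5, 0, 0, 0],
    [0.52, 0, 0, 0, 0, 0, 0]
  ]
}}

```text
clock: 26.35
position: [402.8, -141.0, 161.6]
ee_rot: [0.731, -0.682, -0.001, 0.001]
contact_force: [-0.5, 0.3, -0.1]
gripper_width: 44.6
```

```bash
python3 - <<'E'
from h import *
b=get_image("side");save("p6",b,(230,230,340,340),5);s=read_state();print(s["position"],R.from_quat(s["ee_rot"]).as_matrix().round(3),s["gripper_width"])
f=lambda p:(np.array(w2pix(b,p))-[230,230])*5
print(f([404,-140,109]),f(s["position"]))
E
```

```text
[ 403.57437574 -141.07377644  162.4419041 ] [[ 0.069 -0.998 -0.001]
 [-0.998 -0.069 -0.   ]
 [ 0.     0.001 -1.   ]] 44.5548985391534
[144.7590827 296.9818541] [134.53323225 188.35298519]
```

View pics/p6.png

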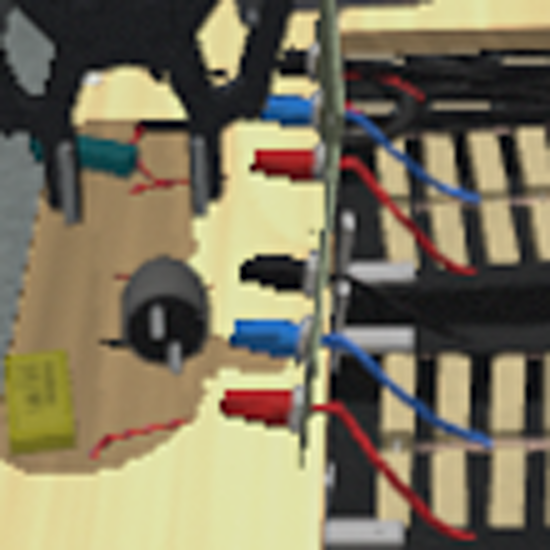

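Plug's front face centre appears at (166,310), a few mm further +x than my estimate. I triangulate it.

```bash
python3 - <<'E'
from h import *
t=get_image("top");s=get_image("side")
np.set_printoptions(precision=1,suppress=True)
def tri(a,b):
    A,B=pix2w(t,*a,0),pix2w(t,*a,200);C,D=pix2w(s,*b,0),pix2w(s,*b,200);u,v=B-A,D-C
    k=np.linalg.lstsq(np.c_[u,-v],C-A,rcond=None)[0];p,q=A+k[0]*u,C+k[1]*v
    return (p+q)/2,np.linalg.norm(p-q)
print(tri((398.7,315.5),(263.2,292)),tri((403,316),(263.2,295.5)))
f=lambda p:(np.array(w2pix(s,p))-[230,230])*5
for x in(404,408,412):print(x,[f([x,-163,z]) for z in(106,110,115)],[(np.array(w2pix(t,[x,-163,z]))-[275,265])*3.8 for z in(106,115)])
E
```

```text
(array([ 410.4, -162.6,  116.6]), np.float64(8.791824083770305)) (array([ 410.2, -172.9,  114.9]), np.float64(10.363345640436854))
404 [array([141.2, 334.5]), array([140.5, 326.4]), array([139.7, 316.2])] [array([467.3, 196.8]), array([469.4, 195.4])]
408 [array([151. , 334.3]), array([150.4, 326.1]), array([149.5, 315.9])] [array([467.2, 190.4]), array([469.3, 189. ])]
412 [array([160.8, 334. ]), array([160.2, 325.9]), array([159.4, 315.7])] [array([467.1, 184. ]), array([469.1, 182.5])]
```

The two views disagree (x≈406 vs 413), so I take about 411 and open wider. The +x finger goes between the blue and black banana plugs: 8° more turn, TCP (411,-138).

{"fn": "servo_tool", "kwargs": {
  "rows": [
    [0.6, 0, 0, 0, 0, 0, -8],
    [0.6, -0.14, -0.8, 0, 0, 0, 0],
    [0.6, 0, 0, 1, 0, 0, 0],
    [0.6, 0, 0, 1, 0, 0, 0],
    [0.6, 0, 0, 0.5, 0, 0, 0],
    [0.6, 0, 0, 0, 0, 0, 0]
  ]
}}

```text
clock: 27.1
position: [410.2, -137.9, 136.3]
ee_rot: [0.777, -0.629, -0.001, 0.001]
contact_force: [-0.6, 0.4, 0.9]
gripper_width: 51.5
```

```bash
python3 - <<'E'
from h import *
b=get_image("side");save("p7",b,(230,230,340,340),5);s=read_state();print(s["position"],R.from_quat(s["ee_rot"]).as_matrix().round(3),s["gripper_width"])
E
```

```text
[ 410.68228305 -137.98464839  136.94723275] [[ 0.208 -0.978 -0.002]
 [-0.978 -0.208 -0.   ]
 [-0.     0.002 -1.   ]] 51.32007360441067
```

View pics/p7.png

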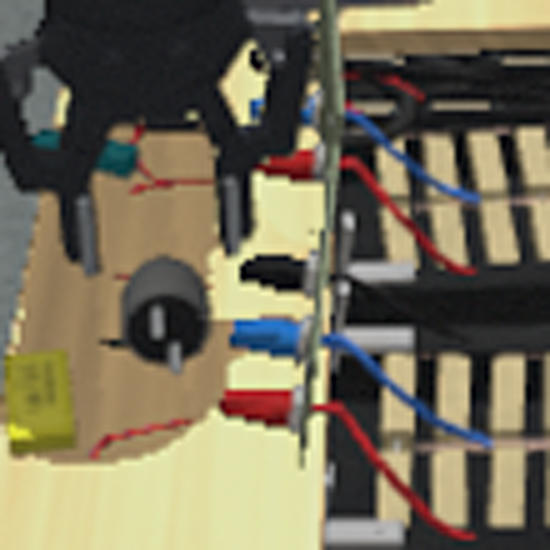

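Jaw centre (159 px, about 165 once lowered) lines up with the plug centre (165 px). Descending slowly.

{"fn": "servo_tool", "kwargs": {
  "rows": [
    [0.6, 0, 0, 1, 0, 0, 0],
    [0.6, 0, 0, 1, 0, 0, 0],
    [0.6, 0, 0, 0.6, 0, 0, 0],
    [0.6, 0, 0, 0.3, 0, 0, 0],
    [0.6, 0, 0, 0, 0, 0, 0],
    [0.6, 0, 0, 0, 0, 0, 0]
  ]
}}

```text
clock: 27.75
position: [411.3, -138.0, 108.7]
ee_rot: [0.777, -0.629, 0.0, -0.0]
contact_force: [-0.6, 0.2, -0.4]
gripper_width: 51.6
```

{"fn": "servo_tool", "kwargs": {
  "rows": [
    [0.6, 0, 0, 0.4, 0, 0, 0],
    [0.6, 0, 0, 0, 0, 0, 0],
    [0, 0, 0, 0, 0, 0, 0],
    [0, 0, 0, 0, 0, 0, 0],
    [0, 0, 0, 0, 0, 0, 0],
    [0, 0, 0, 0, 0, 0, 0],
    [0, 0, 0, -1, 0, 0, 0],
    [0, 0, 0, -1, 0, 0, 0],
    [0, 0, 0, 0, 0, 0, 0]
  ]
}}

```text
clock: 28.65
position: [412.4, -137.9, 126.2]
ee_rot: [0.777, -0.629, 0.002, -0.001]
contact_force: [0.0, -0.3, -0.9]
gripper_width: 34.5
```

```bash
python3 - <<'E'
from h import *
b=get_image("side");save("p8",b,(230,230,340,340),5);s=read_state();print(s["position"],s["contact_force"],s["gripper_width"])
E
```

```text
[ 411.77019056 -137.89265702  125.46881547] [ 0.07603053  0.17954478 -0.97709589] 34.50592711072835
```

View pics/p8.png

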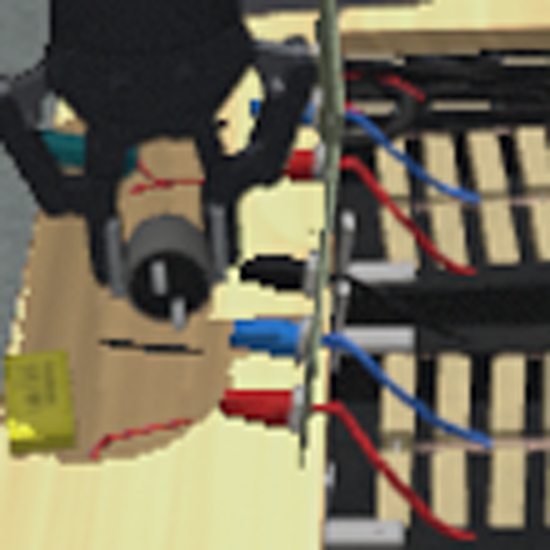

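Plug is held (34.5 mm) and clear of the board. Lift, turn square, carry to the plug tray.

{"fn": "servo_tool", "kwargs": {
  "rows": [
    [0, 0, 0, -3, 0, 0, 0],
    [0, 0, 0, -4, 0, 0, 0],
    [0, 0, 0, -1, 0, 0, 6],
    [0, 0, 0, 0, 0, 0, 6],
    [0, 0, 0, 0, 0, 0, 0],
    [0, -3.8, -0.35, 0, 0, 0, 0],
    [0, -3.8, -0.35, 0, 0, 0, 0],
    [0, -3.8, -0.35, 0, 0, 0, 0],
    [0, -3.8, -0.35, 0, 0, 0, 0],
    [0, -3.8, -0.35, 0, 0, 0, 0],
    [0, -3.8, -0.35, 0, 0, 0, 0],
    [0, -3.8, -0.35, 0, 0, 0, 0]
  ]
}}

```text
clock: 29.9
position: [434.9, 129.5, 204.0]
ee_rot: [0.708, -0.706, -0.0, 0.001]
contact_force: [0.7, 0.3, -0.7]
gripper_width: 34.4
```

{"fn": "servo_tool", "kwargs": {
  "rows": [
    [0, -3.8, -0.35, 0, 0, 0, 0],
    [0, -3.8, -0.35, 0, 0, 0, 0],
    [0, -3.8, -0.35, 0, 0, 0, 0],
    [0, -3.8, -0.35, 0, 0, 0, 0],
    [0, -3.8, -0.35, 0, 0, 0, 0],
    [0, -3.8, -0.35, 0, 0, 0, 0],
    [0, -3.8, -0.35, 0, 0, 0, 0],
    [0, 0, 0, 0, 0, 0, 0],
    [0, 0, 0, 0, 0, 0, 0]
  ]
}}

```text
clock: 30.8
position: [459.1, 394.2, 202.9]
ee_rot: [0.708, -0.706, 0.0, 0.002]
contact_force: [-1.0, -0.2, -0.4]
gripper_width: 34.4
```

{"fn": "servo_tool", "kwargs": {
  "rows": [
    [0, 0, -0.1, 3, 0, 0, 0],
    [0, 0, 0, 3, 0, 0, 0],
    [0, 0, 0, 1.5, 0, 0, 0],
    [0, 0, 0, 0.8, 0, 0, 0],
    [0, 0, 0, 0.5, 0, 0, 0],
    [0, 0, 0, 0, 0, 0, 0],
    [0, 0, 0, 0, 0, 0, 0]
  ]
}}

```text
clock: 31.5
position: [461.2, 394.4, 117.6]
ee_rot: [0.707, -0.707, -0.0, -0.001]
contact_force: [0.1, 0.8, 0.0]
gripper_width: 34.5
```

```bash
python3 - <<'E'
from h import *
b=get_image("side");save("p9",b,(255,140,375,250),5);s=read_state();print(s["position"],s["contact_force"],s["gripper_width"])
E
```

```text
[461.1405696  394.47931758 117.73933419] [-0.40470566  0.01340387 -0.97173907] 34.54569700687121
```

View pics/p9.png

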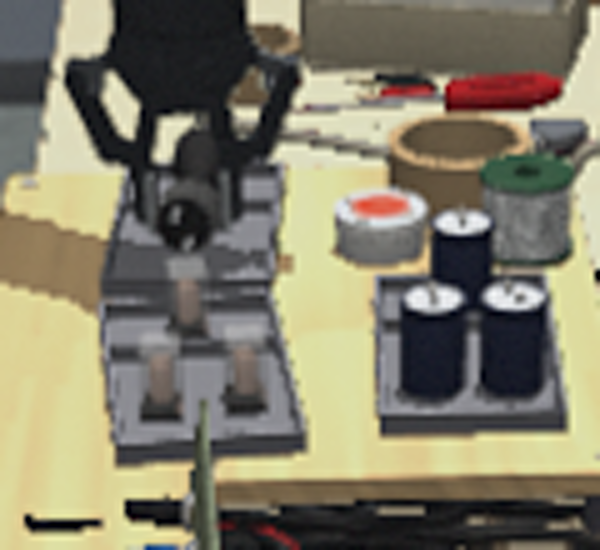

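The plug is over the middle of its bay, clear of the sample behind. Both relays are upright in theirs. I lower the last bit.

{"fn": "servo_tool", "kwargs": {
  "rows": [
    [0, 0, 0, 0.4, 0, 0, 0],
    [0, 0, 0, 0.3, 0, 0, 0],
    [0, 0, 0, 0.2, 0, 0, 0],
    [0, 0, 0, 0, 0, 0, 0],
    [0, 0, 0, 0, 0, 0, 0]
  ]
}}

```text
clock: 32.05
position: [460.6, 394.1, 108.2]
ee_rot: [0.707, -0.707, 0.0, 0.0]
contact_force: [-2.0, -1.1, 3.9]
gripper_width: 34.5
```

Light contact (about 4 N), so it is on the floor. Release, rise and back off.

{"fn": "servo_tool", "kwargs": {
  "rows": [
    [0.6, 0, 0, 0, 0, 0, 0],
    [0.6, 0, 0, 0, 0, 0, 0],
    [0.6, 0, 0, 0, 0, 0, 0],
    [0.6, 0, 0, -2, 0, 0, 0],
    [0.6, 0, 0, -4, 0, 0, 0],
    [0.6, 0, 0, -4, 0, 0, 0],
    [0.6, 0, 0, -4, 0, 0, 0],
    [0.6, 4, 0, 0, 0, 0, 0],
    [0.6, 4, 0, 0, 0, 0, 0],
    [0.6, 4, 0, 0, 0, 0, 0],
    [0.6, 4, 0, 0, 0, 0, 0],
    [0.6, 4, 0, 0, 0, 0, 0]
  ]
}}

```text
clock: 33.25
position: [460.6, 192.6, 247.6]
ee_rot: [0.708, -0.707, 0.0, -0.0]
contact_force: [0.9, -0.5, 0.2]
gripper_width: 51.2
```

{"fn": "servo_tool", "kwargs": {
  "rows": [
    [0.6, 4, 0, -1, 0, 0, 0],
    [0.6, 4, 0, -1, 0, 0, 0],
    [0.6, 4, 0, -1, 0, 0, 0],
    [0.6, 4, 0, 0, 0, 0, 0],
    [0.6, 4, 0, 0, 0, 0, 0],
    [0.6, 4, 0, 0, 0, 0, 0],
    [0.6, 4, 0, 0, 0, 0, 0],
    [0.6, 4, 0, 0, 0, 0, 0],
    [0.6, 4, 0, 0, 0, 0, 0],
    [0.6, 4, 0, 0, 0, 0, 0],
    [0.6, 4, 0, 0, 0, 0, 0],
    [0.6, 4, 0, 0, 0, 0, 0]
  ]
}}

```text
clock: 34.45
position: [461.0, -287.6, 277.5]
ee_rot: [0.707, -0.707, 0.0, -0.0]
contact_force: [0.9, -0.7, -0.2]
gripper_width: 51.1
```

```bash
python3 - <<'E'
from h import *
a=get_image("top");b=get_image("side")
A=cv2.resize(a["image"][195:325,105:295],None,fx=2.3,fy=2.3,interpolation=cv2.INTER_CUBIC);B=cv2.resize(b["image"][145:245,265:375],None,fx=3,fy=3,interpolation=cv2.INTER_CUBIC)
B=cv2.copyMakeBorder(B,0,A.shape[0]-B.shape[0]+2 if A.shape[0]>B.shape[0] else 0,0,0,cv2.BORDER_CONSTANT);A=cv2.copyMakeBorder(A,0,B.shape[0]-A.shape[0],0,0,cv2.BORDER_CONSTANT)
cv2.imwrite("pics/p10.png",np.hstack([A,B])[:,:,::-1])
s=read_state();print(s["clock"],s["position"],s["contact_force"])
E
```

```text
34.55 [ 460.87131388 -289.53969564  276.72843886] [-0.60511559 -0.13991053 -0.56998835]
```

View pics/p10.png

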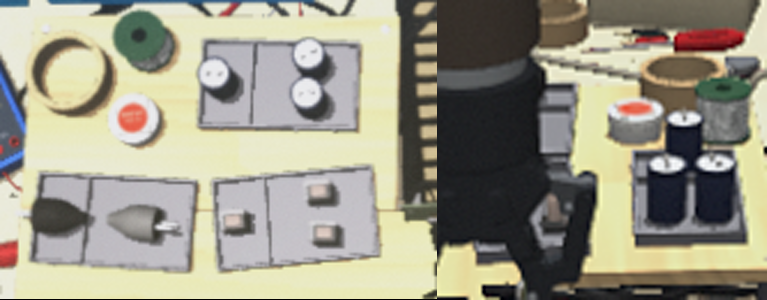

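Everything sits in its bay: capacitors (310,55) and (309,97), relays (321,193) and (327,233), plug (145,224). Tin and reel look unmoved at (134,119) and (141,40). A quick numeric check against the limits before handing in.

```bash
python3 - <<'E'
from h import *
c=get_image("top")
np.set_printoptions(precision=1,suppress=True)
bays=dict(cap=((608.3,222.5),-.5),relay=((470,201.3),5.9),plug=((460.6,391.6),-2.3))
for n,b,p,z in[("capA","cap",(310,55),143),("capB","cap",(309,97),143),("relA","relay",(321,192),131),("relB","relay",(327,233),131),("plug","plug",(145,224),110)]:
    P=pix2w(c,105+p[0]/2.3,195+p[1]/2.3,z)[:2]-bays[b][0];r=np.radians(bays[b][1])
    print(n,np.array([[np.cos(r),np.sin(r)],[-np.sin(r),np.cos(r)]])@P)
for n,p,z in[("tin",(134,119),116),("spool",(141,40),138)]:print(n,pix2w(c,105+p[0]/2.3,195+p[1]/2.3,z))
job_done()
E
```

```text
capA [22.4 -9.3]
capB [-22.  -10.1]
relA [19.4 -4.4]
relB [-23.2  -7.3]
plug [-2.1 -8.3]
tin [568.  399.5 116. ]
spool [647.5 391.3 138. ]
the job is handed in; nothing more can be done
```

The two capacitors, two relays and the grey plug are each in the larger bay of their kind's tray, and the job was handed in at about 35 s of the 128 s allowed.

- **Positions:** In the last top picture every part is inside its limits. Offsets from the bay centre (x, y) in mm:

| Part | Offset | Limit (±) |
|---|---|---|
| Capacitor 1 | (22, -9) | 31 x 41 |
| Capacitor 2 | (-22, -10) | 31 x 41 |
| Relay 1 | (19, -4) | 36 x 46 |
| Relay 2 | (-23, -7) | 36 x 46 |
| Plug | (-2, -8) | 31 x 41 |

- **Upright and seated:** I judged this by eye; height and tilt were not measured. Both capacitors and both relays look upright in the bays. The plug was set down with about 4 N of contact and seen afterwards only from above, since the gripper hid it in the last side view.
- **Bystanders:** The tin reads about 2 mm and the reel about 6 mm from their first positions. That is within what I can read off the enlarged pictures, and the arm never went near either.
- **Corrected on the way:** The second capacitor first touched down on its tray wall with about 11 N. I lifted it, moved it 9 mm and set it down again.
- **Checks that disagreed:** The two cameras gave plug positions about 7 mm apart in x. I aimed between them with a wider opening, and a close look confirmed it before the grasp.

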